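Load the sprung joint well and close its cover

TASK

Lay the three finished clarinet joints, keys up, in the cradles of the spring-loaded platform in the plywood well: the long joint in the long cradle, the two short ones in the two short cradles, whichever way round. Lower each one gently rather than dropping it, and do not force the platform down to its bottom stop; when all three have weighed the platform down below the rim, slide the well's cover fully closed over them. Leave the other things on the bench where they are.

Things in the scene. Friction and masses are not known exactly. Their poses are not given: they have to be found in the camera images.
- joint_long: the long finished clarinet joint, a black wood tube 32 mm in diameter, 195 mm long overall, about 260 g, lying; a 24 mm thick cork tenon 16 mm long at each end, bright steel keys along the top (41 mm above its underside), two thin rods underneath that stop it rolling. Origin: centre of its underside, tube axis 16 mm above; x along its length (ends alike), z up. Grip it across its middle
- joint_short_1: a short finished clarinet joint, a black wood tube 32 mm in diameter, 160 mm long overall, about 200 g, lying; a 24 mm thick cork tenon 16 mm long at each end, bright steel keys along the top (41 mm above its underside), two thin rods underneath that stop it rolling. Origin: centre of its underside, tube axis 16 mm above; x along its length (ends alike), z up. Grip it across its middle
- joint_short_2: the other short finished clarinet joint, a black wood tube 32 mm in diameter, 160 mm long overall, about 200 g, lying; a 24 mm thick cork tenon 16 mm long at each end, bright steel keys along the top (41 mm above its underside), two thin rods underneath that stop it rolling. Origin: centre of its underside, tube axis 16 mm above; x along its length (ends alike), z up. Grip it across its middle
- well: fixed open-topped plywood box, 250 mm (x) by 272 mm (y), rim 115 mm above the table; walls 8 mm thick. Origin: centre of its underside on the table; z up. The three cradles run along its x, side by side along its y, 78 mm apart, the outer ones 50 mm from the inner wall. Two aluminium rails for the cover go on from the rim 320 mm to its +y side
- lift (a joint): how far the sprung platform inside the well has sunk, m: 0 empty (platform 6 mm below the rim), 0.08 at the bottom stop. It stays level, is damped, and sinks about 9 mm per newton (about 17 mm for a short joint and 22 mm for the long one, less 4 mm for the first, some 52 mm with all three loaded)
- slot_long (a point): centre of the long cradle on the sprung platform, at the floor where the joint's underside rests, 8 mm above the platform. Two saddles 20 mm long, 65 mm either side along x, ribs 44 mm apart rising 10 mm above the floor; end stops 209 mm apart; free between the saddles. x along the cradle, z up; sinks with the platform. At the well's -y side
- slot_a (a point): centre of the middle, short cradle on the sprung platform, at the floor where the joint's underside rests, 8 mm above the platform. Two saddles 20 mm long, 48 mm either side along x, ribs 44 mm apart rising 10 mm above the floor; end stops 174 mm apart; free between the saddles. x along the cradle, z up; sinks with the platform. In the middle
- slot_b (a point): centre of the outer, short cradle on the sprung platform, at the floor where the joint's underside rests, 8 mm above the platform. Two saddles 20 mm long, 48 mm either side along x, ribs 44 mm apart rising 10 mm above the floor; end stops 174 mm apart; free between the saddles. x along the cradle, z up; sinks with the platform. At the well's +y side, by the open cover
- cover (a joint): opening of the well's flat sliding aluminium cover, m: 0 fully closed (against its stop), above 0.26 the well is clear, 0.30 at its outer stop. It slides on the rails along the well's y (opens to +y), with about 2 N of friction, and stays where it is left. Its underside runs level with the rim, so it catches on joints that still stand above the rim
- cover_handle (a point): middle of the top of the cover's handle, an upright dark wooden bar 100 mm long (along the well's x), 14 mm thick (along the well's y) and 30 mm high on the cover, 35 mm from the cover's closing edge; the cover's upper face lies 38 mm below this point. Axes as the well's
- barrel: bystander: short black clarinet barrel standing upright, 45 mm high, 35 mm in diameter; origin at its foot
- grease_pot: bystander: small amber glass pot with white cap, 35 mm high, 32 mm in diameter; origin at its foot
- bell: bystander: black clarinet bell standing mouth down, 95 mm high, 66 mm wide at the foot; origin at its foot
- mallet: bystander: mallet with pale rawhide head 75 mm wide and 34 mm thick and wooden handle, 180 mm long, lying; origin under its head
- brush: bystander: flat brush, 190 mm long, lying; origin under its middle
- screwdriver: bystander: screwdriver, 180 mm long, lying; origin under its middle

How it is judged:
On the way, in this order (a step that is already met when the one before it is completed fails the run):
1. a first joint lies released in a cradle of its own length and the platform has sunk under it (((horizontal distance between joint_long and slot_long below 0.015 m and z of joint_long in the frame of slot_long between -0.005 and 0.005 m and angle between the x axis of joint_long and the x axis of slot_long, either way round below 0.15 rad and angle between joint_long's own z axis and vertical below 0.25 rad and contact force between joint_long and the fingers below 0.2 N) or ((horizontal distance between joint_short_1 and slot_a below 0.015 m and z of joint_short_1 in the frame of slot_a between -0.005 and 0.005 m and angle between the x axis of joint_short_1 and the x axis of slot_a, either way round below 0.15 rad and angle between joint_short_1's own z axis and vertical below 0.25 rad and contact force between joint_short_1 and the fingers below 0.2 N) or (horizontal distance between joint_short_1 and slot_b below 0.015 m and z of joint_short_1 in the frame of slot_b between -0.005 and 0.005 m and angle between the x axis of joint_short_1 and the x axis of slot_b, either way round below 0.15 rad and angle between joint_short_1's own z axis and vertical below 0.25 rad and contact force between joint_short_1 and the fingers below 0.2 N)) or ((horizontal distance between joint_short_2 and slot_a below 0.015 m and z of joint_short_2 in the frame of slot_a between -0.005 and 0.005 m and angle between the x axis of joint_short_2 and the x axis of slot_a, either way round below 0.15 rad and angle between joint_short_2's own z axis and vertical below 0.25 rad and contact force between joint_short_2 and the fingers below 0.2 N) or (horizontal distance between joint_short_2 and slot_b below 0.015 m and z of joint_short_2 in the frame of slot_b between -0.005 and 0.005 m and angle between the x axis of joint_short_2 and the x axis of slot_b, either way round below 0.15 rad and angle between joint_short_2's own z axis and vertical below 0.25 rad and contact force between joint_short_2 and the fingers below 0.2 N))) and value of joint lift above 0.006 m), for 0.2 s.
2. all three joints lie released in their cradles and their weight has sunk the platform (horizontal distance between joint_long and slot_long below 0.015 m and z of joint_long in the frame of slot_long between -0.005 and 0.005 m and angle between the x axis of joint_long and the x axis of slot_long, either way round below 0.15 rad and angle between joint_long's own z axis and vertical below 0.25 rad and contact force between joint_long and the fingers below 0.2 N and ((horizontal distance between joint_short_1 and slot_a below 0.015 m and z of joint_short_1 in the frame of slot_a between -0.005 and 0.005 m and angle between the x axis of joint_short_1 and the x axis of slot_a, either way round below 0.15 rad and angle between joint_short_1's own z axis and vertical below 0.25 rad and contact force between joint_short_1 and the fingers below 0.2 N) or (horizontal distance between joint_short_1 and slot_b below 0.015 m and z of joint_short_1 in the frame of slot_b between -0.005 and 0.005 m and angle between the x axis of joint_short_1 and the x axis of slot_b, either way round below 0.15 rad and angle between joint_short_1's own z axis and vertical below 0.25 rad and contact force between joint_short_1 and the fingers below 0.2 N)) and ((horizontal distance between joint_short_2 and slot_a below 0.015 m and z of joint_short_2 in the frame of slot_a between -0.005 and 0.005 m and angle between the x axis of joint_short_2 and the x axis of slot_a, either way round below 0.15 rad and angle between joint_short_2's own z axis and vertical below 0.25 rad and contact force between joint_short_2 and the fingers below 0.2 N) or (horizontal distance between joint_short_2 and slot_b below 0.015 m and z of joint_short_2 in the frame of slot_b between -0.005 and 0.005 m and angle between the x axis of joint_short_2 and the x axis of slot_b, either way round below 0.15 rad and angle between joint_short_2's own z axis and vertical below 0.25 rad and contact force between joint_short_2 and the fingers below 0.2 N)) and value of joint lift above 0.04 m), for 0.2 s.
At the end, for the whole second after the job is handed in: All three joints at rest, keys up, in their cradles: long joint in the long cradle, short ones in the short cradles (centre within 15 mm, underside within 5 mm of the saddle floor, within 0.15 rad of the cradle's line), platform sunk more than 40 mm, cover closed to within 6 mm (all of step 2 and value of joint cover below 0.006 m and linear speed of each of joint_long, joint_short_1, joint_short_2 below 0.02 m/s); the robot touches nothing.
It fails at once if platform slammed down (a joint dropped or shoved onto it: platform faster than 0.22 m/s) (velocity of joint lift above 0.22 m/s).
It fails at once if platform forced down to its bottom stop (value of joint lift above 0.077 m).
It fails at once if another thing on the bench moved by more than 30 mm (distance of any of barrel, grease_pot, bell, mallet, brush, screwdriver from where it was at the start of the episode above 0.03 m).
It also fails if it takes over 72 s, if anything falls off the work surface, if the arm or the gripper's body presses on something with over 40 N, if the wrist force passes 120 N, or if a joint passes its speed limit or range.

ROBOT

A 6-joint arm with a two-finger parallel gripper is mounted at the origin on the work surface. World frame = base frame: x ahead of the robot, y to its left, z up, the work surface at z = 0. Lengths are in m, angles in rad, forces in N, time in s.
With the tool pointing down it reaches from about 0.3 to 0.95 m from the base axis. Payload 3.1 kg.
Tool frame: the origin (TCP) lies at the very end of the fingers, on their centre line; the grasp point (between the pads) lies 19 mm behind it; z points along the fingers, y is the line along which they close (so a half turn about z gives the same grasp; the last joint's range is limited). The gripper opens to 85 mm and grips with 20 to 120 N. Pads are 22 mm wide; open, the fingers measure 114 mm over their backs; the gripper's body (76 mm by 85 mm) begins 54 mm behind the grasp point. The pads swing forward as they close: fully open they stand 13 mm farther back than shut.
Start: joints at [1.204, 0.308, 1.634, -0, 1.2, -0.07], TCP at [0.183, 0.598, 0.231] pointing down, gripper open.
Joint ranges: [-3.06, 3.06], [-0.79, 1.96], [0.05, 2.63], [-1.19, 4.34], [0.05, 2.64], [-2.94, 2.94]. Speed limits (rad/s): [2.79, 2.79, 3.14, 3.14, 3.14, 3.14].

INTERFACE

Orientations are given as a rotation vector (axis times angle).
In Python, from station import status, viewer, env gives the robot as it stands. The module is installed in compiled form; this text tells all that it offers.
- The arm moves only by the tool send_rows, never from a script. Its argument "commands" is a list of rows, each a list of 3 entries, a list of its own where there are three numbers: the shift along the tool's x, y, z as a fraction of full scale, then the turn about the tool's z as a fraction of full scale, then the closure, from -1 (fully open) to 1 (shut). A call has 1 to 20 rows; each row shifts and turns the commanded pose from where the row before left it, along the tool's axes as they then stand; what a row does not reach is not made up. Full scale, the value 1, is 0.05 m for a shift and 120 degrees for a turn. A row lasts 1/12 s, in which the tool goes at most 41.7 mm and 7.16 degrees, less where a joint would pass 70% of its speed; a pose out of reach is approached as far as the arm can. A call with a number of a shift or a turn outside -1 to 1 is refused whole. A call with a gripper value outside its range is refused whole. The fingers move at their own pace and stop on an object; "grip_force" is the grip in N (left out, the last holds). Time passes only in rows, so rows that do not move let the fingers close. It gives the time, the measured TCP pose, the force, the opening and the grip force at its end, in the units of the state.
- status.sense(): the state, without advancing time (a new reading comes with each control period).
- viewer.grab_frame(name): name is "scene" or "side" or "wrist"; returns a dict with "img" (400x640x3 uint8, red, green, blue), "z_map" (400x640 float32, m along the optical axis (not along the pixel's ray), 0 where there is no reading), "mtx" (3x3 intrinsics, pixels), "k1" (the pictures are not rectified: a ray, as slopes to the right and down, at radius r is drawn at 1 + k1 r^2 times it, then the intrinsics apply), "R" (3x3) and "t" (3): a world point X has camera coordinates R X + t; the wrist camera has in their place "hand_eye" (4x4, takes a point from camera to tool coordinates, whose origin is the TCP and whose axes are the flange's). Camera axes: x right, y down, z forward; pixel columns grow to the right and rows downward; lengths in m; the calibration is good to about 2 mm. A picture is of the moment at which its call begins: read the wrist's pose just before it.
- env.close_job(): hands the job in; it is judged then, once.
The state is a dict: "time_s": time; "joints": joint angles; "joint_vel": joint speeds; "tau": joint torques, N m; "ee_pos": TCP position; "orientation": TCP orientation; "ft_force": force on the tool from outside, world axes, zero at the start; "torque": the same for the moment, N m; "width": opening from 0.0 (shut) to 1.0 (fully open); "finger_force": force on a finger pad.
Only numpy, scipy, OpenCV 4.12 (cv2) and the standard library are available. Lean on these libraries where they do the work, as an engineer would, in place of code of your own. Each camera call takes 0.05 s, during which the arm holds its last target. There are 200 camera calls.

## Working session

There is one attempt and no reset: what is moved stays moved. The work goes in short steps, Python scripts to look and compute and a tool call to move; the robot and the scene stay as the last step left them, time stands still between calls to the robot, and variables do not carry over. Pictures are saved under pics/ and viewed, at most 10 in all, crops included, and the job is handed in when it is done.

Besides the shell and the picture viewer there is one more tool, called after ">>>" as name(argument=value, ...) on one line, values as JSON. send_rows: Moves the arm, as the interface text tells. Shift numbers are shares of 0.05 m and turn numbers shares of 120 degrees, none past 1 either way. Its arguments: {"type":"object","properties":{"commands":{"type":"array"},"grip_force":{"type":"number"}},"required":["commands"]}

```bash
mkdir -p pics; cat > h.py <<'E'
import numpy as np, cv2
from scipy.spatial.transform import Rotation as Ro
from station import status, viewer, env
def grab(n,save=None):
    s=status.sense(); f=viewer.grab_frame(n)
    if n=='wrist':
        H=np.array(f['hand_eye']); T=np.eye(4); T[:3,:3]=Ro.from_rotvec(s['orientation']).as_matrix(); T[:3,3]=s['ee_pos']
        f['C']=T@H
    else:
        C=np.eye(4); C[:3,:3]=f['R'].T; C[:3,3]=-f['R'].T@f['t']; f['C']=C
    np.savez('last_%s.npz'%n,**{k:np.array(v) for k,v in f.items()})
    if save: cv2.imwrite('pics/'+save,f['img'][:,:,::-1])
    return f
def load(n): return dict(np.load('last_%s.npz'%n))
def rays(f,uv):
    uv=np.atleast_2d(np.array(uv,float)); K=f['mtx']
    d=(uv-[K[0,2],K[1,2]])/[K[0,0],K[1,1]]; p=d.copy()
    for _ in range(20): p=d/(1+float(f['k1'])*(p**2).sum(1,keepdims=True))
    return np.c_[p,np.ones(len(p))]
def pts(f,uv):   # by depth
    r=rays(f,uv); uv=np.atleast_2d(np.array(uv)).astype(int); z=f['z_map'][uv[:,1],uv[:,0]]
    return (r*z[:,None])@f['C'][:3,:3].T+f['C'][:3,3]
def plane(f,uv,h):
    r=rays(f,uv)@f['C'][:3,:3].T; o=f['C'][:3,3]
    return o+r*((h-o[2])/r[:,2])[:,None]
def cloud(f):
    v,u=np.mgrid[0:400,0:640]; return pts(f,np.c_[u.ravel(),v.ravel()]).reshape(400,640,3)
E
python3 - <<'E'
from h import *
np.set_printoptions(precision=3,suppress=True)
a=grab('scene','scene.png');b=grab('side','side.png')
print(a['C'],b['C'],a['mtx'])
s=status.sense(); print(s)
E
```

```text
[[ 0.664  0.483 -0.571  1.126]
 [ 0.748 -0.424  0.511 -0.553]
 [ 0.004 -0.766 -0.643  0.787]
 [ 0.     0.     0.     1.   ]] [[ 0.948 -0.191  0.255  0.205]
 [-0.318 -0.604  0.731 -0.968]
 [ 0.014 -0.774 -0.633  0.913]
 [ 0.     0.     0.     1.   ]] [[405.788   0.    322.333]
 [  0.    405.788 206.143]
 [  0.      0.      1.   ]]
{'time_s': 0.1, 'joints': array([ 1.204,  0.309,  1.635,  0.   ,  1.2  , -0.07 ]), 'joint_vel': array([-0.001, -0.001, -0.003,  0.   , -0.   ,  0.   ]), 'tau': array([ -0.001, -41.64 , -27.765,  -0.   ,   0.004,  -0.   ]), 'ee_pos': array([0.183, 0.597, 0.23 ]), 'orientation': array([-0.464, -3.107,  0.003]), 'ft_force': array([-1.068,  0.747, -0.727]), 'torque': array([-0.029, -0.039, -0.014]), 'finger_force': 0.0, 'width': 1.0034355708106826}
```

View pics/scene.png

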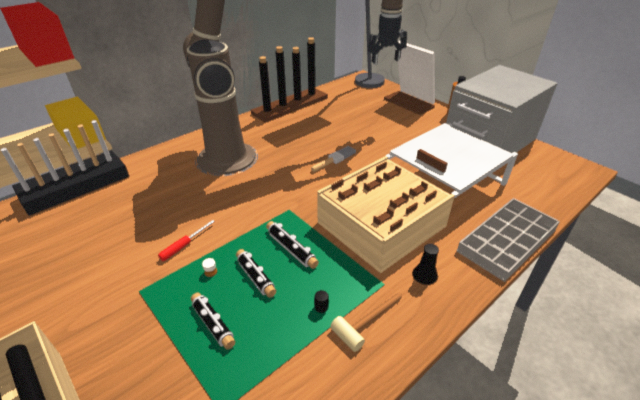

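View pics/side.png

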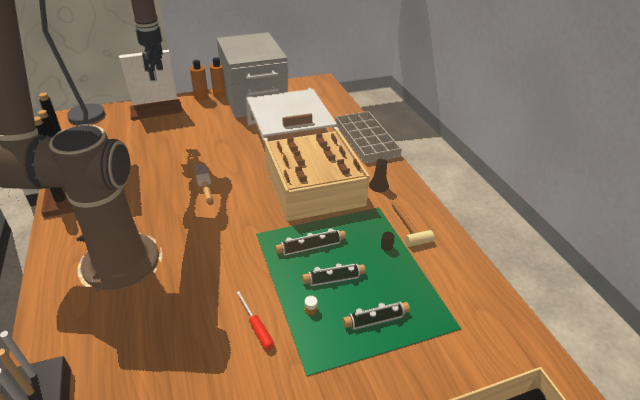

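The scene view shows the long joint at (292,245) and the short ones at (255,272) and (212,320). The well centre is at about (385,205), and the cover is open with its handle at (432,160). The side view shows the same layout. Next I measure these from the depth clouds.

```bash
python3 - <<'E'
from h import *
np.set_printoptions(precision=4,suppress=True)
boxes={'scene':{'long':(262,215,322,272),'s1':(232,246,279,300),'s2':(186,288,238,352)},
'side':{'long':(272,225,350,258),'s1':(298,260,370,290),'s2':(340,296,414,332)}}
for n in('scene','side'):
    f=load(n);P=cloud(f);
    for k,(u0,v0,u1,v1) in boxes[n].items():
        p=P[v0:v1,u0:u1].reshape(-1,3); p=p[(p[:,2]>0.008)&(p[:,2]<.06)]
        r=cv2.minAreaRect((p[:,:2]*1000).astype(np.float32)); c,(w,h),a=r
        if w<h: w,h=h,w;a+=90
        print(n,k,len(p),'rect',np.array(c),w,h,a%180,'zmax',np.percentile(p[:,2],[50,98]))
    # mat
    q=P.reshape(-1,3); 
    m=(q[:,2]>0.108)&(q[:,2]<0.122)&(q[:,0]>.3)&(q[:,0]<.95)&(q[:,1]>-.3)&(q[:,1]<.6)
    print(n,'rim',m.sum(),cv2.minAreaRect((q[m][:,:2]*1000).astype(np.float32)),np.median(q[m],0))
def tri(a,b):
    A=load('scene');B=load('side')
    d1=(rays(A,a)@A['C'][:3,:3].T)[0];d2=(rays(B,b)@B['C'][:3,:3].T)[0];o1=A['C'][:3,3];o2=B['C'][:3,3]
    s=np.linalg.lstsq(np.c_[d1,-d2],o2-o1,rcond=None)[0]; return (o1+d1*s[0]+o2+d2*s[1])/2
for n,uv in(('scene',[(417,151),(446,166),(432,158)]),('side',[(283,119),(311,117),(297,117)])): print(n,pts(load(n),uv))
for n,uv in(('scene',[(318,193),(380,236),(451,200),(390,161)]),('side',[(277,184),(366,180),(334,131),(264,135)])):
    print(n,plane(load(n),uv,.115)); print(pts(load(n),uv))
big=[cv2.resize(load('scene')['img'][140:270,300:520],None,fx=3.6,fy=3.6,interpolation=2)]
cv2.imwrite('pics/well.png',big[0][:,:,::-1])
E
```

```text
scene long 815 rect [ 510.0375 -102.4993] 209.14138793945312 151.3705291748047 140.83913803100586 zmax [0.0293 0.0432]
scene s1 722 rect [ 522.1522 -234.1926] 163.46043395996094 34.007564544677734 174.3370819091797 zmax [0.0299 0.0432]
scene s2 948 rect [ 572.3566 -384.5196] 163.4827423095703 32.516624450683594 178.99508666992188 zmax [0.0304 0.0431]
scene rim 5761 ((599.163818359375, 305.3259582519531), (589.4287719726562, 259.0662536621094), 88.64093780517578) [0.6246 0.3065 0.1186]
side long 902 rect [501.5403 -79.207 ] 197.01817321777344 89.84272766113281 179.21898651123047 zmax [0.0292 0.0439]
side s1 838 rect [ 519.4451 -234.9363] 160.17388916015625 32.69582748413086 174.86986541748047 zmax [0.0294 0.0434]
side s2 933 rect [ 570.7275 -385.1059] 161.86776733398438 41.526031494140625 0.356332927942276 zmax [0.0299 0.0435]
side rim 3528 ((600.094482421875, 304.51312255859375), (591.4403686523438, 257.957275390625), 88.84724426269531) [0.5912 0.2042 0.1134]
scene [[0.5513 0.333  0.1463]
 [0.6515 0.3361 0.1433]
 [0.6054 0.3319 0.149 ]]
side [[0.5509 0.3341 0.1507]
 [0.6486 0.3381 0.1397]
 [0.5984 0.3333 0.1506]]
scene [[0.4796 0.0092 0.115 ]
 [0.7011 0.0111 0.115 ]
 [0.7331 0.2525 0.115 ]
 [0.5049 0.2716 0.115 ]]
[[0.4745 0.0137 0.1097]
 [0.6951 0.019  0.1055]
 [0.7246 0.2697 0.1006]
 [0.4953 0.2844 0.1045]]
side [[ 0.4522  0.0483  0.115 ]
 [ 0.6985 -0.0095  0.115 ]
 [ 0.7058  0.2693  0.115 ]
 [ 0.4803  0.3131  0.115 ]]
[[0.4704 0.1232 0.0561]
 [0.7094 0.0116 0.0974]
 [0.7139 0.2892 0.1022]
 [0.479  0.3071 0.1187]]
```

View pics/well.png

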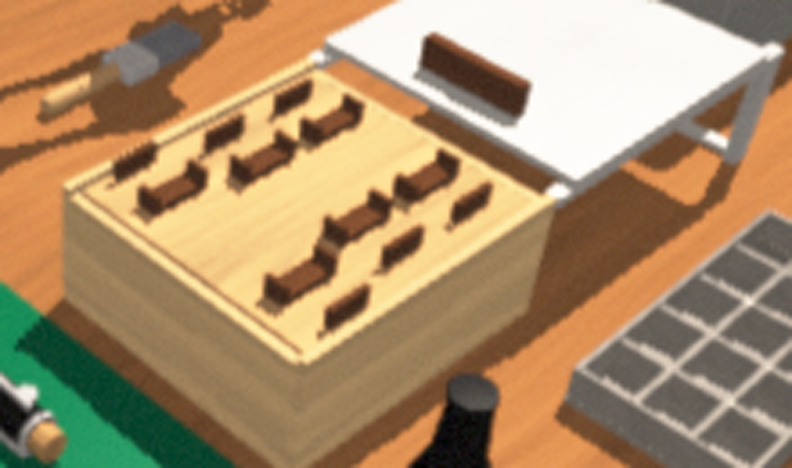

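The crop shows the empty platform: the long cradle is on the lower left, the short cradles are in the middle and on the right, and the cover handle is at crop (475,75). Well centre is about (0.596, 0.145) with a yaw of about -1.3°. I move above the well for a wrist view.

>>> send_rows(commands=[[[0,0,0],-0.044,-1],[[0,0,0],-0.044,-1],[[0,0,0],-0.044,-1],[[-0.467,-0.549,-0.176],0,-1],[[-0.467,-0.549,-0.176],0,-1],[[-0.467,-0.549,-0.176],0,-1],[[-0.467,-0.549,-0.176],0,-1],[[-0.467,-0.549,-0.176],0,-1],[[-0.467,-0.549,-0.176],0,-1],[[-0.467,-0.549,-0.176],0,-1],[[-0.467,-0.549,-0.176],0,-1],[[-0.467,-0.549,-0.176],0,-1],[[-0.467,-0.549,-0.176],0,-1],[[-0.467,-0.549,-0.176],0,-1],[[-0.467,-0.549,-0.176],0,-1],[[-0.467,-0.549,-0.176],0,-1],[[-0.467,-0.549,-0.176],0,-1],[[-0.467,-0.549,-0.176],0,-1],[[0,0,0],0,-1]])

```text
time_s: 1.68
ee_pos: [0.5288, 0.174, 0.3648]
orientation: [0.041, 3.136, -0.004]
ft_force: [-0.1, 0.7, -0.3]
width: 0.998
finger_force: 0.0
```

```bash
cat >> h.py <<'E'
def go(x,y,z,ang):
    s=status.sense();R=Ro.from_rotvec(s['orientation']).as_matrix(); a=np.degrees(np.arctan2(R[1,0],R[0,0]))
    t=(a-ang+90)%180-90
    R2=R@Ro.from_euler('z',t,degrees=True).as_matrix()
    print('at',s['ee_pos'].round(4),'ang',round(a,2),'turn',round(t/120,4),'then shift',(R2.T@(np.array([x,y,z])-s['ee_pos'])/.05).round(3),'t',s['time_s'])
def blob(f,c,yaw,L,zlo=.02,zhi=.06,off=0):
    """fit a lying joint: tube points near c"""
    P=cloud(f).reshape(-1,3); d=P-[*c,0]; a=np.radians(yaw); ex=np.array([np.cos(a),np.sin(a)]);ey=np.array([-ex[1],ex[0]])
    m=(abs(d[:,:2]@ex)<L/2+.025)&(abs(d[:,:2]@ey)<.035)&(P[:,2]>zlo)&(P[:,2]<zhi); q=P[m]
    return len(q),cv2.minAreaRect((q[:,:2]*1000).astype(np.float32))
E
python3 - <<'E'
from h import *
np.set_printoptions(precision=4,suppress=True)
f=grab('wrist','w1.png')
print(status.sense()['ee_pos'],f['C'])
for n,z in(('scene',.02),('side',.02)):
    for k,c,y,L in(('long',(.50,-.11),-1,.195),('s1',(.521,-.2345),-5.4,.16),('s2',(.5715,-.385),0,.16)): print(n,k,blob(load(n),c,y,L,.013))
E
```

```text
[0.5266 0.1763 0.3638] [[ 0.0262  0.9566  0.2901  0.4562]
 [ 0.9997 -0.0246 -0.0091  0.1755]
 [-0.0016  0.2902 -0.957   0.5063]
 [ 0.      0.      0.      1.    ]]
scene long (753, ((502.3888244628906, -107.85063934326172), (31.346115112304688, 198.6029815673828), 89.6286849975586))
scene s1 (706, ((522.1522216796875, -234.19264221191406), (34.007564544677734, 163.46043395996094), 84.33708190917969))
scene s2 (932, ((572.3565673828125, -384.5195617675781), (32.516624450683594, 163.4827423095703), 88.99508666992188))
side long (843, ((501.1673278808594, -106.53897094726562), (35.26840591430664, 197.02584838867188), 89.16656494140625))
side s1 (785, ((519.4451293945312, -234.93626403808594), (32.69582748413086, 160.17388916015625), 84.86986541748047))
side s2 (883, ((570.716552734375, -383.28955078125), (34.5408935546875, 161.82070922851562), 87.92872619628906))
```

View pics/w1.png

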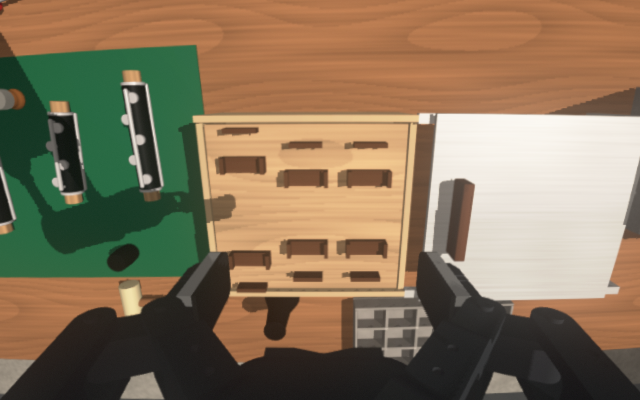

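The wrist view shows all three cradles. The long cradle's saddles are near (242,165) and (250,258), the middle ones near (306,178) and (307,247), and the outer ones near (368,178) and (366,247). I'll locate them from depth, using brown points above the platform.

```bash
python3 - <<'E'
from h import *
np.set_printoptions(precision=1,suppress=True)
for n in('wrist','scene'):
    f=load(n);P=cloud(f);im=f['img'].astype(int)
    m=(P[...,2]>.110)&(P[...,2]<.14)&(P[...,0]>.48)&(P[...,0]<.715)&(P[...,1]>.01)&(P[...,1]<.275)&(im[...,0]<150)
    k,l,st,c=cv2.connectedComponentsWithStats(m.astype(np.uint8))
    for i in range(1,k):
        if st[i,4]<12: continue
        q=P[l==i]*1000; print(n,c[i],st[i,4],'mid',(np.percentile(q,3,0)+np.percentile(q,97,0))/2,'ext',np.percentile(q,97,0)-np.percentile(q,3,0))
f=load('wrist'); print(plane(f,[(195,118),(418,116),(206,118)],.115)*1000)
q=cloud(f).reshape(-1,3); m=(q[:,2]>0.108)&(q[:,2]<0.122)&(q[:,0]>.3)&(q[:,0]<.95)&(q[:,1]>-.05)&(q[:,1]<.285)
for n in ('scene','side'): print(np.median(cloud(load(n))[205:215,375:400,2]) if n=='scene' else '')
E
```

```text
wrist [238.3 130.4] 209 mid [486.9  74.7 121. ] ext [ 5.4 39.4 12.9]
wrist [305.  144.5] 200 mid [505.7 152.  122.7] ext [ 5.7 36.1  9.6]
wrist [369.6 144.5] 210 mid [507.5 228.7 123.2] ext [ 5.7 38.9  8.8]
wrist [241.8 164.2] 797 mid [528.5  74.3 119.3] ext [19.2 52.7 15. ]
wrist [305.  177.7] 697 mid [547.5 150.5 120.7] ext [19.2 49.2 12.2]
wrist [368.3 177.6] 735 mid [549.5 227.8 120.9] ext [19.2 52.1 12.1]
wrist [306.3 247.1] 627 mid [643.2 148.3 119.3] ext [19.2 49.1 15.1]
wrist [365.6 247.2] 655 mid [645.3 225.7 119.7] ext [19.5 51.4 14.6]
wrist [249.3 258.6] 652 mid [658.4  71.2 119.1] ext [19.  52.4 15.4]
wrist [307.3 276.5] 282 mid [685.5 147.8 119. ] ext [ 5.9 36.6 16.7]
wrist [364.2 276.5] 291 mid [687.6 224.9 119.1] ext [ 6.  37.5 16.3]
wrist [251.9 287.1] 267 mid [700.7  69.7 118.9] ext [ 4.4 38.9 16.4]
scene [380.8 166.5] 55 mid [509.7 226.  119.1] ext [ 7.6 34.7 16.8]
scene [392.2 173.5] 111 mid [552.2 225.  118.2] ext [18.7 52.4 14.3]
scene [361.8 176.7] 59 mid [508.  148.4 118.5] ext [ 7.1 37.8 16.1]
scene [373.1 184. ] 130 mid [550.3 146.9 118.8] ext [20.2 51.5 15.1]
scene [337.2 184.3] 65 mid [489.1  71.3 118.5] ext [ 6.4 36.8 16.2]
scene [418.2 189.2] 131 mid [647.2 221.9 118.7] ext [19.8 52.1 14.7]
scene [347.9 192.4] 137 mid [531.3  69.2 118.5] ext [19.9 51.9 15.3]
scene [430.2 196.1] 59 mid [689.3 221.3 119.1] ext [ 6.1 35.9 15.7]
scene [399.4 200.7] 143 mid [645.7 145.1 119. ] ext [19.1 53.8 14.3]
scene [411.  208.2] 64 mid [687.3 143.3 119.6] ext [ 7.1 36.3 15.6]
scene [383.5 216.7] 166 mid [660.7  66.7 118.9] ext [19.1 52.1 15. ]
scene [395.5 225.3] 77 mid [703.2  64.4 118.5] ext [ 7.  33.8 16.4]
[[471.   21.  115. ]
 [476.  287.6 115. ]
 [471.5  34.3 115. ]]
0.10804985550129348
```

```bash
cat >> h.py <<'E'
def slots(f):
    P=cloud(f);im=f['img'].astype(int)
    m=(P[...,2]>.110)&(P[...,2]<.14)&(P[...,0]>.48)&(P[...,0]<.715)&(P[...,1]>.01)&(P[...,1]<.275)&(im[...,0]<150)
    k,l,st,c=cv2.connectedComponentsWithStats(m.astype(np.uint8))
    for i in range(1,k):
        if st[i,4]>450: 
            q=P[l==i]*1000; print(st[i,4],((np.percentile(q,3,0)+np.percentile(q,97,0))/2).round(1))
E
python3 - <<'E'
from h import *
s=status.sense();print(s['ee_pos'],abs(s['joint_vel']).max())
f=grab('wrist');s=status.sense();print(s['ee_pos'],abs(s['joint_vel']).max());slots(f)
print(blob(f,(.502,-.107),-1,.195,.013),blob(f,(.521,-.2345),-5,.16,.013))
go(.501,-.107,.15,179.2)
E
```

```text
[0.52664795 0.176302   0.36379467] 0.056714839097288645
[0.52515256 0.17773173 0.36296597] 0.042891243269514254
775 [528.5  74.4 120.6]
716 [547.3 150.8 119.2]
746 [549.3 227.8 119.3]
627 [643.  148.4 119.1]
649 [645.1 225.9 119. ]
620 [658.8  72.5 119.3]
(2988, ((501.89202880859375, -103.09001922607422), (31.441232681274414, 195.17037963867188), 89.4547348022461)) (2504, ((521.0729370117188, -231.5325164794922), (33.059776306152344, 160.69602966308594), 85.11406707763672))
at [0.5252 0.1777 0.363 ] ang 178.66 turn -0.0045 then shift [ 0.4   -5.702  4.258] t 1.7833
```

>>> send_rows(commands=[[[0.035,-0.472,0.355],-0.004,-1],[[0.035,-0.472,0.355],0,-1],[[0.035,-0.472,0.355],0,-1],[[0.035,-0.472,0.355],0,-1],[[0.035,-0.472,0.355],0,-1],[[0.035,-0.472,0.355],0,-1],[[0.035,-0.472,0.355],0,-1],[[0.035,-0.472,0.355],0,-1],[[0.035,-0.472,0.355],0,-1],[[0.035,-0.472,0.355],0,-1],[[0.035,-0.472,0.355],0,-1],[[0.035,-0.472,0.355],0,-1],[[0,0,0],0,-1],[[0,0,0],0,-1],[[0,0,0],0,-1],[[0,0,0],0,-1]])

```text
time_s: 3.12
ee_pos: [0.5007, -0.1027, 0.1511]
orientation: [0.016, 3.14, 0.0]
ft_force: [0.2, 0.1, 0.3]
width: 1.0
finger_force: 0.0
```

```bash
python3 - <<'E'
from h import *
s=status.sense();print(s['ee_pos'],abs(s['joint_vel']).max(),s['orientation'])
f=grab('wrist')
print(blob(f,(.501,-.105),-1,.195,.013),blob(f,(.521,-.2345),-5,.16,.013))
go(.501,-.106,.05,179.3);go(.501,-.106,.005,179.3)
E
```

```text
[ 0.50071693 -0.10270747  0.15111172] 0.007060007899878817 [1.62407846e-02 3.14012332e+00 2.81711579e-04]
(7469, ((501.9305725097656, -105.09943389892578), (32.16948318481445, 195.23898315429688), 89.5533218383789)) (5758, ((518.3094482421875, -231.39404296875), (32.842185974121094, 155.78863525390625), 85.42786407470703))
at [ 0.5009 -0.1028  0.1513] ang 179.42 turn 0.001 then shift [ 0.    -0.063  2.026] t 3.1667
at [ 0.5009 -0.1028  0.1513] ang 179.42 turn 0.001 then shift [ 2.000e-03 -6.300e-02  2.926e+00] t 3.1667
```

>>> send_rows(commands=[[[-0.02,-0.063,0.5],0,-1],[[0,0,0.5],0,-1],[[0,0,0.5],0,-1],[[0,0,0.5],0,-1],[[0,0,0.4],0,-1],[[0,0,0.3],0,-1],[[0,0,0.2],0,-1],[[0,0,0.08],0,-1],[[0,0,0],0,-1],[[0,0,0],0,1],[[0,0,0],0,1],[[0,0,0],0,1],[[0,0,0],0,1],[[0,0,0],0,1],[[0,0,0],0,1],[[0,0,0],0,1],[[0,0,0],0,1]], grip_force=40)

```text
time_s: 4.58
ee_pos: [0.5021, -0.1074, 0.0026]
orientation: [0.019, 3.14, -0.001]
ft_force: [-0.9, 0.8, 5.3]
width: 0.358
finger_force: 43.6
```

>>> send_rows(commands=[[[0,0,-0.15],0,1],[[0,0,-0.5],0,1],[[0,0,-0.6],0,1],[[0,0,-0.6],0,1],[[0,0,-0.6],0,1],[[-0.186,0.354,-0.15],0.004,1],[[-0.186,0.354,-0.15],0,1],[[-0.186,0.354,-0.15],0,1],[[-0.186,0.354,-0.15],0,1],[[-0.186,0.354,-0.15],0,1],[[-0.186,0.354,-0.15],0,1],[[-0.186,0.354,-0.15],0,1],[[-0.186,0.354,-0.15],0,1],[[-0.186,0.354,-0.15],0,1],[[-0.186,0.354,-0.15],0,1],[[0,0,0],0,1],[[0,0,0],0,1],[[0,0,0],0,1],[[0,0,0],0,1]])

```text
time_s: 6.17
ee_pos: [0.596, 0.0672, 0.1977]
orientation: [-0.033, -3.139, 0.001]
ft_force: [-0.4, -0.6, -3.0]
width: 0.355
finger_force: 40.4
```

```bash
python3 - <<'E'
from h import *
np.set_printoptions(precision=4,suppress=True)
s=status.sense();print(s['ee_pos'],abs(s['joint_vel']).max(),s['ft_force'])
f=grab('wrist','w2.png');g=grab('scene','sc2.png');h=grab('side')
slots(f)
p=s['ee_pos']
for q in(f,g,h): print('held',blob(q,p[:2],-1,.195,p[2]+.008,p[2]+.036))
cv2.imwrite('pics/sc2.png',np.vstack([cv2.resize(g['img'][110:270,300:500],(750,600))])[:,:,::-1])
go(.5945,.071,.13,178.65)
E
```

```text
[0.596  0.0672 0.1977] 0.004385365610670454 [-0.4413 -0.6071 -3.0352]
503 [548.8 165.8 120.9]
820 [550.6 243.9 121.4]
1997 [643.3 147.1 119.2]
2070 [645.2 225.  119.2]
903 [687.3 224.1 119. ]
held (19215, ((566.9766235351562, 71.17684173583984), (56.97721862792969, 137.0484619140625), 78.84256744384766))
held (716, ((597.28271484375, 63.23773193359375), (195.30223083496094, 57.76561737060547), 8.775450706481934))
held (667, ((595.6802978515625, 58.985595703125), (196.15652465820312, 49.74061584472656), 2.2519478797912598))
at [0.5967 0.0672 0.1982] ang 178.77 turn 0.001 then shift [0.043 0.076 1.364] t 6.3167
```

View pics/sc2.png

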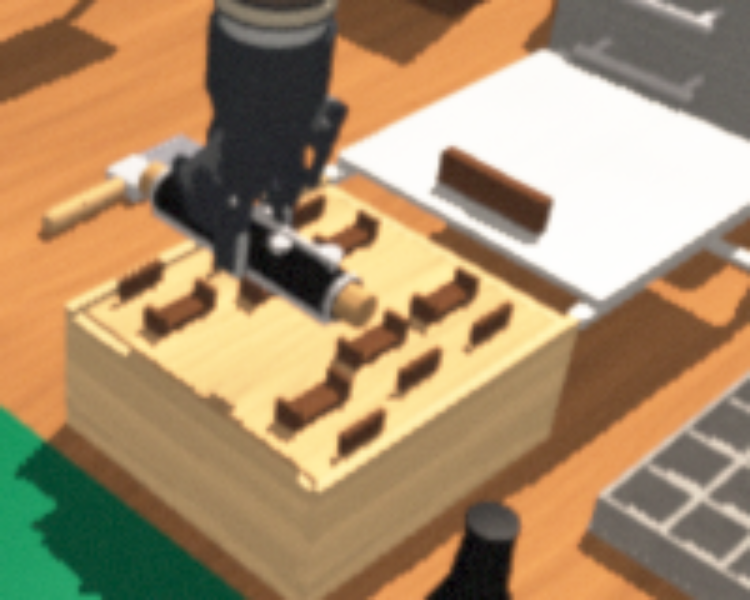

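The crop shows the long joint held level, keys up, above the long cradle. I lower it gently.

>>> send_rows(commands=[[[0.035,0.046,0.1],0.001,1],[[0,0,0.3],0,1],[[0,0,0.4],0,1],[[0,0,0.3],0,1],[[0,0,0.16],0,1],[[0,0,0.08],0,1],[[0,0,0.08],0,1],[[0,0,0.08],0,1],[[0,0,0.08],0,1],[[0,0,0.08],0,1],[[0,0,0.06],0,1],[[0,0,0.06],0,1],[[0,0,0.06],0,1],[[0,0,0.06],0,1],[[0,0,0],0,1],[[0,0,0],0,1]])

```text
time_s: 7.65
ee_pos: [0.5959, 0.0703, 0.1038]
orientation: [0.035, 3.141, -0.0]
ft_force: [0.3, 0.7, -0.6]
width: 0.361
finger_force: 40.6
```

```bash
python3 - <<'E'
from h import *
s=status.sense();print(s['ee_pos'],s['ft_force'],s['torque'])
h=grab('wrist','w3.png')
E
```

```text
[0.59588039 0.07029322 0.10383291] [ 0.33085829  0.70124568 -0.64751328] [ 0.00109963 -0.08317672  0.01179577]
```

View pics/w3.png

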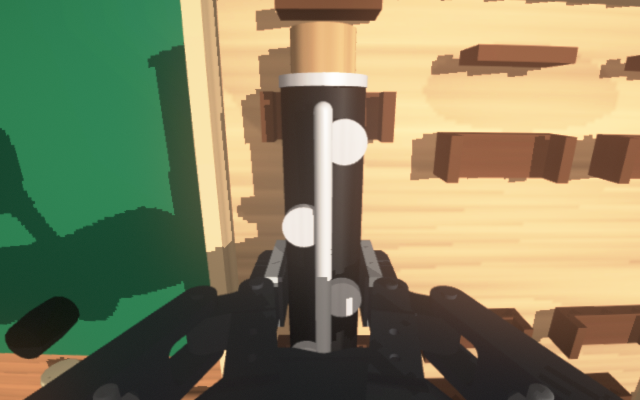

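The joint sits between the ribs, with the tube at columns 282–365 and the ribs just outside. The platform carries most of its weight. I lower a little more, release part way and lift.

>>> send_rows(commands=[[[0,0,0.05],0,1],[[0,0,0.04],0,1],[[0,0,0],0,1],[[0,0,0],0,-0.1],[[0,0,0],0,-0.1],[[0,0,0],0,-0.1],[[0,0,0],0,-0.1],[[0,0,0],0,-0.1],[[0,0,0],0,-0.1]])

```text
time_s: 8.45
ee_pos: [0.5957, 0.0703, 0.0993]
orientation: [-0.035, -3.141, 0.0]
ft_force: [-0.0, 0.1, -0.1]
width: 0.55
finger_force: 0.0
```

>>> send_rows(commands=[[[0,0,-0.2],0,-0.1],[[0,0,-0.4],0,-0.1],[[0,0,-0.6],0,-0.1],[[0,0,-0.6],0,-0.1],[[0,0,-0.4],0,-0.1],[[0.109,-0.433,0.06],0,-0.5],[[0.109,-0.433,0.06],0,-1],[[0.109,-0.433,0.06],0,-1],[[0.109,-0.433,0.06],0,-1],[[0.109,-0.433,0.06],0,-1],[[0.109,-0.433,0.06],0,-1],[[0.109,-0.433,0.06],0,-1],[[0.109,-0.433,0.06],0,-1],[[0.109,-0.433,0.06],0,-1],[[0.109,-0.433,0.06],0,-1],[[0.109,-0.433,0.06],0,-1],[[0.109,-0.433,0.06],0,-1],[[0.109,-0.433,0.06],0,-1],[[0.109,-0.433,0.06],0.032,-1],[[0,0,0],0,-1]])

```text
time_s: 10.12
ee_pos: [0.5117, -0.2344, 0.1677]
orientation: [-0.148, -3.138, 0.003]
ft_force: [-1.2, 0.4, 0.1]
width: 1.0
finger_force: 0.0
```

>>> send_rows(commands=[[[0,0,0],0,-1],[[0,0,0],0,-1],[[0,0,0],0,-1]])

```text
time_s: 10.37
ee_pos: [0.513, -0.2302, 0.1677]
orientation: [0.138, 3.138, 0.0]
ft_force: [0.2, 0.1, 0.0]
width: 1.001
finger_force: 0.0
```

```bash
python3 - <<'E'
from h import *
s=status.sense();print(s['ee_pos'],abs(s['joint_vel']).max())
f=grab('wrist');g=grab('scene');h=grab('side')
print(blob(f,(.521,-.234),-5,.16,.013))
for q in(g,h): print('placed',blob(q,(.595,.07),-1,.195,.105,.135))
P=cloud(g);m=(P[...,0]>.5)&(P[...,0]<.69)&(P[...,1]>.1)&(P[...,1]<.25)&(P[...,2]>.05)&(P[...,2]<.12)
print('platform z',np.median(P[m][:,2]))
go(.5205,-.233,.002,174.9)
E
```

```text
[ 0.51301593 -0.23020562  0.16774473] 0.00786848095601394
(5337, ((521.0217895507812, -233.49227905273438), (31.342050552368164, 159.8961181640625), 84.3857421875))
placed (955, ((595.2054443359375, 70.22919464111328), (68.14279174804688, 244.58599853515625), 88.73845672607422))
placed (424, ((594.9276123046875, 70.2405776977539), (69.20063018798828, 244.2354736328125), 89.02720642089844))
platform z 0.08882460841631418
at [ 0.513  -0.2301  0.1675] ang 174.97 turn 0.0006 then shift [-0.153 -0.044  3.311] t 10.5167
```

>>> send_rows(commands=[[[-0.163,-0.053,0.3],0.004,-1],[[0,0,0.5],0,-1],[[0,0,0.6],0,-1],[[0,0,0.6],0,-1],[[0,0,0.5],0,-1],[[0,0,0.4],0,-1],[[0,0,0.25],0,-1],[[0,0,0.16],0,-1],[[0,0,0],0,-1],[[0,0,0],0,1],[[0,0,0],0,1],[[0,0,0],0,1],[[0,0,0],0,1],[[0,0,0],0,1],[[0,0,0],0,1],[[0,0,0],0,1]])

```text
time_s: 11.85
ee_pos: [0.5215, -0.2348, 0.0032]
orientation: [0.154, 3.136, -0.001]
ft_force: [-0.4, 0.8, 5.6]
width: 0.361
finger_force: 39.5
```

```bash
python3 - <<'E'
from h import *
s=status.sense();print(s['ee_pos'],s['ft_force'],s['width'])
go(.597,.225,.2,178.65)
E
```

```text
[ 0.52148417 -0.23483457  0.00315484] [-0.37394307  0.80566073  5.60711152] 0.36056461007602114
at [ 0.5215 -0.2348  0.0032] ang 174.39 turn -0.0355 then shift [-1.301  9.227 -3.942] t 11.85
```

>>> send_rows(commands=[[[0,0,-0.15],0,1],[[0,0,-0.5],0,1],[[0,0,-0.6],0,1],[[0,0,-0.65],-0.0355,1],[[-0.088,0.615,-0.2],0,1],[[-0.088,0.615,-0.2],0,1],[[-0.088,0.615,-0.2],0,1],[[-0.088,0.615,-0.2],0,1],[[-0.088,0.615,-0.2],0,1],[[-0.088,0.615,-0.2],0,1],[[-0.088,0.615,-0.2],0,1],[[-0.088,0.615,-0.2],0,1],[[-0.088,0.615,-0.06],0,1],[[-0.088,0.615,-0.06],0,1],[[-0.088,0.615,-0.06],0,1],[[-0.088,0.615,-0.06],0,1],[[-0.088,0.615,-0.06],0,1],[[-0.088,0.615,-0.06],0,1],[[-0.088,0.615,-0.06],0,1],[[0,0,0],0,1]])

```text
time_s: 13.52
ee_pos: [0.5978, 0.2309, 0.1984]
orientation: [0.031, 3.139, 0.007]
ft_force: [-0.1, -0.4, -1.1]
width: 0.36
finger_force: 40.2
```

>>> send_rows(commands=[[[0,0,0],0,1],[[0,0,0],0,1],[[0,0,0],0,1]])

```text
time_s: 13.77
ee_pos: [0.5966, 0.224, 0.197]
orientation: [-0.038, -3.14, 0.002]
ft_force: [0.4, 0.4, -2.4]
width: 0.362
finger_force: 40.2
```

```bash
python3 - <<'E'
from h import *
s=status.sense();print(s['ee_pos'],abs(s['joint_vel']).max(),s['ft_force'])
go(.598,.2255,.0855,178.65)
f=grab('wrist')
P=cloud(f);im=f['img'].astype(int)
m=(P[...,2]>.085)&(P[...,2]<.112)&(P[...,0]>.48)&(P[...,0]<.715)&(P[...,1]>.1)&(P[...,1]<.275)&(im[...,0]<150)
k,l,st,c=cv2.connectedComponentsWithStats(m.astype(np.uint8))
for i in range(1,k):
    if st[i,4]>300: q=P[l==i]*1000; print(st[i,4],((np.percentile(q,3,0)+np.percentile(q,97,0))/2).round(1),(np.percentile(q,97,0)-np.percentile(q,3,0)).round(1))
E
```

```text
[0.59656172 0.22395003 0.19702896] 0.010826840818982013 [ 0.39010927  0.38682895 -2.4099467 ]
at [0.5966 0.224  0.197 ] ang 178.61 turn -0.0003 then shift [-0.032  0.034  2.23 ] t 13.7667
1019 [481.2 229.5  99.2] [ 2.1 84.5 24.4]
2169 [562.1 223.8  88.7] [156.5 101.5   2.5]
984 [508.  147.1  97.7] [ 8.7 48.7 20. ]
11016 [605.9 140.2  97. ] [131.7  70.2  18.9]
```

>>> send_rows(commands=[[[-0.03,0.034,0.2],0,1],[[0,0,0.4],0,1],[[0,0,0.45],0,1],[[0,0,0.35],0,1],[[0,0,0.2],0,1],[[0,0,0.1],0,1],[[0,0,0.08],0,1],[[0,0,0.08],0,1],[[0,0,0.08],0,1],[[0,0,0.07],0,1],[[0,0,0.06],0,1],[[0,0,0.06],0,1],[[0,0,0.06],0,1],[[0,0,0.04],0,1],[[0,0,0],0,1],[[0,0,0],0,1]])

```text
time_s: 15.15
ee_pos: [0.5989, 0.2269, 0.0863]
orientation: [0.037, 3.141, 0.0]
ft_force: [-0.1, 0.5, -0.6]
width: 0.358
finger_force: 40.3
```

```bash
python3 - <<'E'
from h import *
s=status.sense();print(s['ee_pos'],s['ft_force'],s['torque'])
h=grab('wrist','w4.png')
E
```

```text
[0.59892177 0.2269074  0.08631858] [-0.0825665   0.51532941 -0.62833074] [-0.00779314 -0.02985629 -0.00269842]
```

View pics/w4.png

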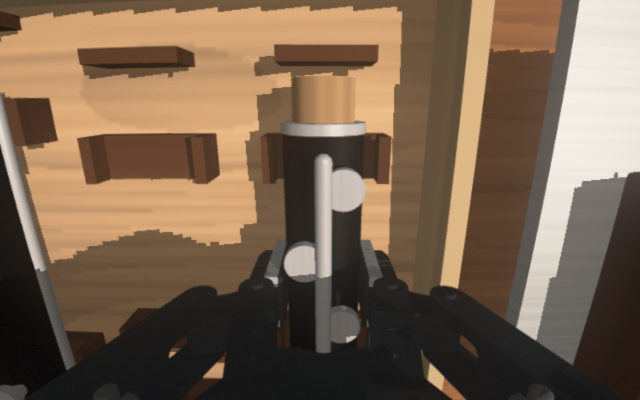

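The joint sits centred between the ribs of the outer cradle. I release it and go to the last joint.

>>> send_rows(commands=[[[0,0,0.05],0,1],[[0,0,0.04],0,1],[[0,0,0],0,1],[[0,0,0],0,-0.1],[[0,0,0],0,-0.1],[[0,0,0],0,-0.1],[[0,0,0],0,-0.1],[[0,0,0],0,-0.1],[[0,0,0],0,-0.1],[[0,0,-0.2],0,-0.1],[[0,0,-0.4],0,-0.1],[[0,0,-0.6],0,-0.1],[[0,0,-0.6],0,-0.1],[[0,0,-0.5],0,-0.1]])

```text
time_s: 16.37
ee_pos: [0.5994, 0.2271, 0.1997]
orientation: [0.037, 3.139, 0.001]
ft_force: [0.0, 0.5, -0.3]
width: 0.549
finger_force: 0.0
```

>>> send_rows(commands=[[[0.013,-0.612,0.03],0,-0.1],[[0.013,-0.612,0.03],0,-1],[[0.013,-0.612,0.03],0,-1],[[0.013,-0.612,0.03],0,-1],[[0.013,-0.612,0.03],0,-1],[[0.013,-0.612,0.03],0,-1],[[0.013,-0.612,0.03],0,-1],[[0.013,-0.612,0.03],0,-1],[[0.013,-0.612,0.03],0,-1],[[0.013,-0.612,0.03],0,-1],[[0.013,-0.612,0.03],0,-1],[[0.013,-0.612,0.03],0,-1],[[0.013,-0.612,0.03],0,-1],[[0.013,-0.612,0.03],0,-1],[[0.013,-0.612,0.03],0,-1],[[0.013,-0.612,0.03],0,-1],[[0.013,-0.612,0.03],0,-1],[[0.013,-0.612,0.03],0,-1],[[0.013,-0.612,0.03],0,-1],[[0.013,-0.612,0.03],0,-1]])

```text
time_s: 18.03
ee_pos: [0.5714, -0.3863, 0.1677]
orientation: [0.037, 3.141, -0.001]
ft_force: [0.2, 0.9, -0.0]
width: 0.994
finger_force: 0.0
```

>>> send_rows(commands=[[[0,0,0],0,-1],[[0,0,0],0,-1],[[0,0,0],0,-1],[[0,0,0],0,-1]])

```text
time_s: 18.37
ee_pos: [0.5716, -0.3834, 0.167]
orientation: [-0.035, -3.141, -0.001]
ft_force: [0.0, 0.4, 0.1]
width: 1.001
finger_force: 0.0
```

```bash
python3 - <<'E'
from h import *
s=status.sense();print(s['ee_pos'],abs(s['joint_vel']).max())
f=grab('wrist');g=grab('scene')
print(blob(f,(.571,-.384),-1,.16,.013))
P=cloud(g);m=(P[...,0]>.5)&(P[...,0]<.69)&(P[...,1]>.12)&(P[...,1]<.18)&(P[...,2]>.04)&(P[...,2]<.12)
print('platform z',np.median(P[m][:,2]))
go(.5715,-.3845,.002,179)
E
```

```text
[ 0.57164158 -0.38335625  0.16700583] 0.010197584887645226
(5481, ((571.5029907226562, -382.9137268066406), (31.633670806884766, 159.94642639160156), 87.81407928466797))
platform z 0.0724069606693345
at [ 0.5718 -0.3832  0.1671] ang 178.75 turn -0.0021 then shift [ 0.006 -0.027  3.301] t 18.4667
```

>>> send_rows(commands=[[[0.006,-0.01,0.3],0.007,-1],[[0,0,0.5],0,-1],[[0,0,0.6],0,-1],[[0,0,0.6],0,-1],[[0,0,0.5],0,-1],[[0,0,0.4],0,-1],[[0,0,0.25],0,-1],[[0,0,0.15],0,-1],[[0,0,0],0,-1],[[0,0,0],0,1],[[0,0,0],0,1],[[0,0,0],0,1],[[0,0,0],0,1],[[0,0,0],0,1],[[0,0,0],0,1],[[0,0,0],0,1]])

```text
time_s: 19.8
ee_pos: [0.5722, -0.3857, 0.0035]
orientation: [0.06, 3.139, -0.002]
ft_force: [-0.9, 0.6, 6.3]
width: 0.363
finger_force: 40.0
```

```bash
python3 - <<'E'
from h import *
s=status.sense();print(s['ee_pos'],s['ft_force'],s['width'])
go(.597,.1485,.2,178.65)
E
```

```text
[ 0.57219616 -0.38571112  0.0035105 ] [-0.90857555  0.6487596   6.30708716] 0.36319182121109833
at [ 0.5722 -0.3857  0.0035] ang 177.81 turn -0.007 then shift [-0.252 10.688 -3.942] t 19.8
```

>>> send_rows(commands=[[[0,0,-0.15],0,1],[[0,0,-0.5],0,1],[[0,0,-0.6],0,1],[[0,0,-0.65],-0.007,1],[[-0.015,0.63,-0.2],0,1],[[-0.015,0.63,-0.2],0,1],[[-0.015,0.63,-0.2],0,1],[[-0.015,0.63,-0.2],0,1],[[-0.015,0.63,-0.2],0,1],[[-0.015,0.63,-0.2],0,1],[[-0.015,0.63,-0.2],0,1],[[-0.015,0.63,-0.2],0,1],[[-0.015,0.63,-0.055],0,1],[[-0.015,0.63,-0.055],0,1],[[-0.015,0.63,-0.055],0,1],[[-0.015,0.63,-0.055],0,1],[[-0.015,0.63,-0.055],0,1],[[-0.015,0.63,-0.055],0,1],[[-0.015,0.63,-0.055],0,1],[[-0.015,0.63,-0.055],0,1]])

```text
time_s: 21.47
ee_pos: [0.5941, 0.1197, 0.1983]
orientation: [-0.037, -3.14, 0.001]
ft_force: [1.3, -0.1, -1.8]
width: 0.362
finger_force: 40.1
```

>>> send_rows(commands=[[[-0.01,0.4,0],0,1],[[0,0.2,0],0,1],[[0,0,0],0,1],[[0,0,0],0,1],[[0,0,0],0,1],[[0,0,0],0,1]])

```text
time_s: 21.97
ee_pos: [0.5961, 0.1467, 0.1984]
orientation: [-0.039, -3.141, 0.001]
ft_force: [-0.5, -0.9, -1.4]
width: 0.359
finger_force: 40.1
```

```bash
python3 - <<'E'
from h import *
s=status.sense();print(s['ee_pos'],abs(s['joint_vel']).max(),s['ft_force'])
go(.597,.1480,.0695,178.65)
E
```

```text
[0.59607059 0.14672828 0.1984417 ] 0.005417688852535553 [-0.52702161 -0.85691158 -1.41486734]
at [0.5961 0.1467 0.1984] ang 178.56 turn -0.0008 then shift [-0.02   0.028  2.579] t 21.9667
```

>>> send_rows(commands=[[[-0.02,0.022,0.25],0,1],[[0,0,0.5],0,1],[[0,0,0.55],0,1],[[0,0,0.45],0,1],[[0,0,0.25],0,1],[[0,0,0.11],0,1],[[0,0,0.08],0,1],[[0,0,0.08],0,1],[[0,0,0.06],0,1],[[0,0,0.06],0,1],[[0,0,0.06],0,1],[[0,0,0.06],0,1],[[0,0,0.05],0,1],[[0,0,0.04],0,1],[[0,0,0],0,1],[[0,0,0],0,1]])

```text
time_s: 23.3
ee_pos: [0.5973, 0.1495, 0.0688]
orientation: [-0.037, -3.141, -0.0]
ft_force: [0.6, -0.4, -0.5]
width: 0.36
finger_force: 40.3
```

```bash
python3 - <<'E'
from h import *
s=status.sense();print(s['ee_pos'],s['ft_force'],s['torque'])
h=grab('wrist','w5.png')
E
```

```text
[0.59727951 0.14952704 0.06879659] [ 0.56215831 -0.44370969 -0.45137534] [ 0.02274812 -0.06373295  0.03043297]
```

View pics/w5.png

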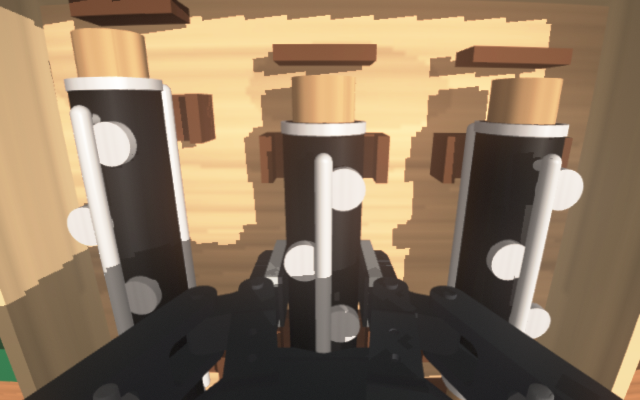

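All three joints are seated. I release this one, lift and go over the cover handle.

>>> send_rows(commands=[[[0,0,0.05],0,1],[[0,0,0.04],0,1],[[0,0,0],0,1],[[0,0,0],0,-0.1],[[0,0,0],0,-0.1],[[0,0,0],0,-0.1],[[0,0,0],0,-0.1],[[0,0,0],0,-0.1],[[0,0,0],0,-0.1],[[0,0,-0.2],0,-0.1],[[0,0,-0.4],0,-0.1],[[0,0,-0.6],0,-0.1],[[0,0,-0.6],0,-0.1],[[0,0,-0.6],0,-0.1],[[0,0,-0.4],0,-0.1]])

```text
time_s: 24.6
ee_pos: [0.5988, 0.1497, 0.2087]
orientation: [0.037, 3.136, 0.001]
ft_force: [0.4, -0.3, 0.6]
width: 0.551
finger_force: 0.0
```

>>> send_rows(commands=[[[0,0.4,0],0,-1],[[0,0.5,0],0,-1],[[0,0.6,0],0,-1],[[0,0.6,0],0,-1],[[0,0.6,0],0,-1],[[0,0.6,0],0,-1],[[0,0.4,0],0,-1],[[0,0,0],0,-1],[[0,0,0],0,-1],[[0,0,0],0,-1]])

```text
time_s: 25.43
ee_pos: [0.6015, 0.3338, 0.2045]
orientation: [-0.037, -3.141, 0.001]
ft_force: [0.0, 0.5, 0.3]
width: 1.002
finger_force: 0.0
```

```bash
python3 - <<'E'
from h import *
s=status.sense();print(s['ee_pos'],abs(s['joint_vel']).max())
g=grab('scene');h=grab('side');f=grab('wrist')
for q in(g,h,f):
    P=cloud(q).reshape(-1,3)
    m=(P[:,0]>.54)&(P[:,0]<.66)&(P[:,1]>.31)&(P[:,1]<.36)&(P[:,2]>.135)&(P[:,2]<.157)
    if m.sum(): print('handle',m.sum(),(np.percentile(P[m],[5,95],axis=0)*1000).round(1).tolist())
    for k,c,L in(('long',(.595,.07),.195),('a',(.597,.149),.16),('b',(.599,.227),.16)):
        n,r=blob(q,c,-1.3,L,.077,.11); print(k,n,r, 'zmax',)
    m=(P[:,0]>.5)&(P[:,0]<.69)&(P[:,1]>.04)&(P[:,1]<.25); print('top',np.percentile(P[m][:,2],[5,50,99]).round(4))
go(.601,.334,.127,178.65)
E
```

```text
[0.60147818 0.33382945 0.20453565] 0.018213976101998222
handle 232 [[557.4, 328.2, 136.9], [649.6, 342.4, 152.6]]
long 901 ((593.4951782226562, 78.0689697265625), (241.58392333984375, 68.88642883300781), 2.818176507949829) zmax
a 556 ((596.1203002929688, 146.46632385253906), (33.624942779541016, 162.86488342285156), 87.96862030029297) zmax
b 534 ((599.0330810546875, 221.97328186035156), (160.33468627929688, 33.397098541259766), 0.11812271177768707) zmax
top [0.0522 0.0832 0.5612]
handle 199 [[552.6, 329.6, 135.9], [643.3, 345.1, 153.7]]
long 687 ((595.0770874023438, 63.264503479003906), (241.35336303710938, 69.36541748046875), 1.9637644290924072) zmax
a 470 ((594.733642578125, 147.43466186523438), (37.65669631958008, 161.5135498046875), 87.76891326904297) zmax
b 445 ((596.62060546875, 222.80328369140625), (38.570701599121094, 160.5207061767578), 87.57598876953125) zmax
top [0.0527 0.0853 0.5548]
handle 3248 [[553.8, 332.4, 150.4], [643.9, 345.2, 153.2]]
long 9808 ((595.0335693359375, 69.95893859863281), (69.83316802978516, 236.03045654296875), 88.68904113769531) zmax
a 7095 ((596.493408203125, 150.4064178466797), (33.24104690551758, 160.98934936523438), 89.29684448242188) zmax
b 6238 ((589.9348754882812, 227.2035369873047), (33.62303161621094, 144.18075561523438), 89.31771850585938) zmax
top [0.0529 0.0744 0.1028]
at [0.6018 0.3331 0.2044] ang 178.57 turn -0.0006 then shift [0.015 0.019 1.549] t 25.5833
```

The joint tops reach 0.103 m, below the rim at 0.115 m. I grip the handle.

>>> send_rows(commands=[[[0,0.085,0.3],0,-1],[[0,0,0.4],0,-1],[[0,0,0.4],0,-1],[[0,0,0.25],0,-1],[[0,0,0.15],0,-1],[[0,0,0],0,-1],[[0,0,0],0,1],[[0,0,0],0,1],[[0,0,0],0,1],[[0,0,0],0,1],[[0,0,0],0,1],[[0,0,0],0,1],[[0,0,0],0,1],[[0,0,0],0,1],[[0,0,0],0,1],[[0,0,0],0,1]], grip_force=40)

```text
time_s: 26.92
ee_pos: [0.6021, 0.3391, 0.1302]
orientation: [0.037, 3.14, 0.001]
ft_force: [-1.0, 0.3, 5.1]
width: 0.155
finger_force: 42.5
```

>>> send_rows(commands=[[[0,-0.15,0],0,1],[[0,-0.3,0],0,1],[[0,-0.4,0],0,1],[[0,-0.4,0],0,1],[[0,-0.4,0],0,1],[[0,-0.4,0],0,1],[[0,-0.4,0],0,1],[[0,-0.4,0],0,1],[[0,-0.4,0],0,1],[[0,-0.4,0],0,1],[[0,-0.4,0],0,1],[[0,-0.4,0],0,1],[[0,-0.4,0],0,1],[[0,-0.3,0],0,1],[[0,-0.2,0],0,1],[[0,-0.1,0],0,1],[[0,0,0],0,1],[[0,0,0],0,1]])

```text
time_s: 28.42
ee_pos: [0.5954, 0.0639, 0.1302]
orientation: [0.038, 3.141, -0.003]
ft_force: [-2.3, -1.4, 6.3]
width: 0.155
finger_force: 42.8
```

>>> send_rows(commands=[[[0,-0.06,0],0,1],[[0,-0.06,0],0,1],[[0,-0.06,0],0,1],[[0,0,0],0,1]])

```text
time_s: 28.75
ee_pos: [0.5952, 0.056, 0.1302]
orientation: [0.038, 3.14, -0.001]
ft_force: [-1.2, 1.1, 6.8]
width: 0.151
finger_force: 42.7
```

>>> send_rows(commands=[[[0,-0.06,0],0,1],[[0,-0.06,0],0,1],[[0,0,0],0,1],[[0,0,0],0,1]])

```text
time_s: 29.08
ee_pos: [0.595, 0.0501, 0.1302]
orientation: [0.037, 3.141, -0.001]
ft_force: [-1.5, -0.3, 6.7]
width: 0.155
finger_force: 42.7
```

>>> send_rows(commands=[[[0,-0.06,0],0,1],[[0,-0.06,0],0,1],[[0,0,0],0,1],[[0,0,0],0,1]])

```text
time_s: 29.42
ee_pos: [0.595, 0.0489, 0.1302]
orientation: [0.039, 3.14, 0.012]
ft_force: [-0.2, 14.3, 6.7]
width: 0.155
finger_force: 42.8
```

The stop force came up to 14 N at y = 0.049, so the cover is shut. I ease off, release and lift.

>>> send_rows(commands=[[[0,0.08,0],0,1],[[0,0,0],0,1],[[0,0,0],0,-1],[[0,0,0],0,-1],[[0,0,0],0,-1],[[0,0,0],0,-1],[[0,0,0],0,-1],[[0,0,0],0,-1],[[0,0,0],0,-1],[[0,0,-0.2],0,-1],[[0,0,-0.5],0,-1],[[0,0,-0.6],0,-1],[[0,0,-0.6],0,-1],[[0,0,-0.5],0,-1],[[0,0,-0.3],0,-1],[[0,0,0],0,-1],[[0,0,0],0,-1]])

```text
time_s: 30.83
ee_pos: [0.5956, 0.0493, 0.2659]
orientation: [0.037, 3.138, 0.0]
ft_force: [-0.3, -0.9, -0.7]
width: 1.0
finger_force: 0.0
```

```bash
python3 - <<'E'
from h import *
s=status.sense();print(s['ee_pos'],s['width'],s['time_s'])
f=grab('wrist');g=grab('scene','final.png')
P=cloud(f).reshape(-1,3); m=(P[:,0]>.54)&(P[:,0]<.66)&(P[:,1]>0)&(P[:,1]<.1)&(P[:,2]>.145)&(P[:,2]<.157)
print((np.percentile(P[m],[5,95],axis=0)*1000).round(1))
E
```

```text
[0.59564781 0.04928079 0.26591561] 1.0003168757002199 30.8333
[[547.4  42.3 150.8]
 [636.8  54.9 153.4]]
```

View pics/final.png

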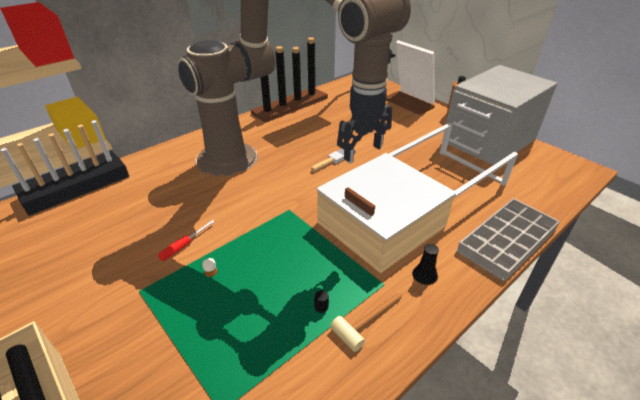

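The cover is fully over the well, with the handle at (360,202). The gripper is clear, and the other things have not moved.

```bash
python3 -c "
from station import env
print(env.close_job())"
```

```text
the job is handed in; nothing more can be done
None
```

All three joints lie keys up in their cradles, the platform has sunk about 55 mm by depth reading, the cover is against its closing stop, and the job is handed in at about 31 s; no verdict came back.

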